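Close up the small tool chest

TASK

Close up the little plywood tool chest using only the fingertips: push both blue drawers fully home, and only then push the open lid over and down until it is fully shut, because its front lip drops in front of the drawers. Push steadily, without flinging or slamming anything. Leave everything else lying where it is, in the chest and on the bench; nothing is to be grasped or lifted.

Things in the scene. Friction and masses are not known exactly. Their poses are not given: they have to be found in the camera images.
- chest: Low plywood tool chest, screwed down to the bench, 130 deep (x) x 190 wide (y) mm; its origin is the centre of its underside on the bench, its x axis points from the drawer fronts to the back, y to its left seen from the front, z up. It stands at a different place and yaw each time. Open tray (till) on top, rim 92 mm above the bench, floor 60 mm, holding a sanding block and a pen; two drawers side by side below it; lid hinged along the back.
- drawer_left (a joint): Left drawer (+y of the chest), m: 0 = fully home, grows as it comes out of the front along the chest's -x, limit 0.10. Blue front panel 93 wide x 72 tall mm, from 10 to 82 mm above the bench, its face at chest x = -73 mm when home, centred at chest y = +47.5 mm. Runs with about 1 N friction and stays where it is left.
- drawer_right (a joint): Right drawer, the same, centred at chest y = -47.5 mm.
- knob_left (a point): Centre of the outer end of the left drawer's round brass knob (20 mm across, stands 17 mm out from the front panel), 50 mm above the bench; moves with the drawer; axes as the chest's.
- knob_right (a point): The same on the right drawer.
- lid (a joint): Lid, rad: 0 = shut (level), 1.5 = nearly upright; it starts between about 1.0 and 1.4, its free edge then at most 250 mm above the bench. Stiff hinge (0.22 N m friction): it stays at any angle. Plywood panel 154 (hinge to free edge) x 192 wide x 8 thick mm; the outer face lies 6 mm above the hinge line when shut (100 mm above the bench). A lip at the free edge hangs 22 mm below the inner face.
- lid_hinge (a point): Middle of the lid's hinge line, at the chest's back, 94 mm above the bench (chest x = +69 mm); the lid swings about the chest's y axis through this point. Axes as the chest's.
- lid_edge (a point): Middle of the lid's free edge on its outer face (154 mm from the hinge line); moves with the lid. With the lid open the outer face looks away from the robot.
- sanding_block: Wooden sanding block (22 mm thick, covering 61 x 78 mm as it lies aslant) loose in the chest's tray; origin under its centre. Leave it.
- pen: White and black pen, 135 x 17 x 16 mm, loose in the tray at the back. Leave it.
- paint_jar: Paint jar with a green lid and yellow paint, 55 mm across x 62 tall, standing loose on the bench; origin under its centre. Leave it.
- paint_bottle: Small dropper bottle with red body and white cap, 26 mm across x 75 tall, standing loose on the bench; origin under its centre. Leave it.
- caliper: Caliper 51 x 172 x 14 mm lying on the bench at the front left. Leave it.
- side_cutters: Red-handled side cutters 86 x 124 x 11 mm lying on the bench at the front right. Leave them.

How it is judged:
By the outcome, as a careful person would: the job done as asked, in the order asked, and still so for the second after the job is handed in, with the robot touching nothing.
It also fails if it takes over 72 s, if anything falls off the work surface, if the arm or the gripper's body presses on something with over 40 N, if the wrist force passes 120 N, or if a joint passes its speed limit or range.

ROBOT

A 6-joint arm with a two-finger parallel gripper is mounted at the origin on a cart in front of the work surface, level with it; the furniture and walls round the work are solid. World frame = base frame: x ahead of the robot, y to its left, z up, the work surface at z = 0. Lengths are in mm, angles in rad, forces in N, time in s.
With the tool pointing down it reaches from about 350 to 975 mm from the base axis. Payload 7.1 kg.
Tool frame: the origin (TCP) lies on the front face of the gripper's body, between the roots of the fingers; the fingertips stand 80 mm ahead of it and the grasp point (between the pads) lies 61 mm ahead of it (env.tips_ahead is the distance from the TCP to the fingertips, in mm); z points along the fingers, y is the direction in which the jaws open and shut (so a half turn about z gives the same grasp; the last joint's range is limited). The gripper opens to 88 mm and grips with 3 to 60 N. Pads are 20 mm wide; open, the fingers measure 115 mm over their backs; the gripper's body (75 mm by 178 mm) begins 61 mm behind the grasp point.
Start: joints at [1.133, 0.423, 1.63, -0, 1.089, -0.019], TCP at [254.133, 570.983, 302.675] pointing down, gripper open.
Joint ranges: [-3, 3], [-0.9, 2.11], [0.09, 2.58], [-1.31, 4.45], [0.11, 2.69], [-2.54, 2.54]. Speed limits (rad/s): [2.39, 2.39, 3.01, 3.14, 3.14, 3.14].

INTERFACE

Orientations are given as a unit quaternion [x, y, z, w].
In Python, from station import env, set_gripper, viewer, workorder gives the robot as it stands. Calls block until the motion is done:
- env.reach(position, orientation): joint-space move of the TCP to a pose.
- env.move_l(position, rot=None, rate=150, f_stop=None): straight line of the TCP; rot=None keeps the orientation; rate is the mean speed in mm/s. With f_stop (N) it stops when the force on the tool has changed by that much, and returns True; else False.
- env.move_joints(angles): joint-space move.
- set_gripper(opening): finger opening in mm; the grip force is fixed at half the most; returns when the fingers have stopped.
- env.hold(seconds).
- env.ik(position, orientation): joint angles nearest the present ones, or None.
- env.read_state(): the state.
- viewer.camera(name): name is "scene" or "top"; returns the picture (384x512x3 uint8, blue, green, red); there is no depth.
- viewer.camera_params(name): a dict with "fx", "fy", "cx", "cy" (pixels), "dist" ([k1, k2, p1, p2, k3] as OpenCV has them; the pictures are not rectified), "pose" (4x4, takes a point from camera to world coordinates). Camera axes: x right, y up, looking along -z (the intrinsics and any distortion apply to the point x, -y, -z); pixel columns grow to the right and rows downward; lengths in mm; the calibration is good to about 2 mm. A picture is of the moment at which its call begins. camera_params takes no time and is no camera call.
A pose or a line that the arm cannot do raises env.IKError and nothing moves.
- workorder.sign_off(): hands the job in, once; it reports no verdict.
The state is a dict: "time_s": time; "qpos": joint angles; "dq": joint speeds; "tau": joint torques, N m; "tool_pos": TCP position; "orientation": TCP orientation; "force": force on the tool from outside, world axes, zero at the start; "wrist_torque": the same for the moment, N m; "width": finger opening in mm.
Only numpy, scipy, OpenCV 4.12 (cv2) and the standard library are available. Lean on these libraries where they do the work, as an engineer would, in place of code of your own. Each camera call takes 0.05 s, during which the arm holds its last target.

## Working session

There is one attempt and no reset: what is moved stays moved. The work goes in short steps, each a Python script; the robot and the scene stay as the last script left them, time stands still between calls to the robot, and variables do not carry over. Pictures are saved under pics/ and viewed, and the job is handed in when it is done.

```bash
ls; mkdir -p pics; python3 - <<'E'
from station import env, viewer
import cv2
for n in("scene","top"):
    cv2.imwrite(f"pics/{n}0.png",viewer.camera(n)); p=viewer.camera_params(n); print(n,p)
print(env.read_state())
E
```

```text
pics
scene {'fx': 442.99755093701594, 'fy': 442.99755093701594, 'cx': 252.46879606218334, 'cy': 195.67672575187925, 'dist': array([0.02472443, 0.        , 0.        , 0.        , 0.        ]), 'pose': array([[ 4.89836558e-01,  5.82751908e-01, -6.48429148e-01,
        -3.28670171e+02],
       [-8.71598238e-01,  3.10785924e-01, -3.79115577e-01,
        -4.94286527e+02],
       [-1.94076741e-02,  7.50874372e-01,  6.60159844e-01,
         9.69734957e+02],
       [ 0.00000000e+00,  0.00000000e+00,  0.00000000e+00,
         1.00000000e+00]])}
top {'fx': 409.8664727780887, 'fy': 409.8664727780887, 'cx': 247.62582988209002, 'cy': 194.6647397639269, 'dist': array([-0.12105726,  0.        ,  0.        ,  0.        ,  0.        ]), 'pose': array([[-1.45019361e-02,  9.94475193e-01, -1.03965300e-01,
         4.54621471e+02],
       [-9.99886781e-01, -1.48407036e-02, -2.48561204e-03,
         4.63419798e+01],
       [-4.01479771e-03,  1.03917483e-01,  9.94577819e-01,
         1.15141635e+03],
       [ 0.00000000e+00,  0.00000000e+00,  0.00000000e+00,
         1.00000000e+00]])}
{'time_s': 0.1, 'qpos': array([ 1.13299212e+00,  4.23803729e-01,  1.63059609e+00, -1.13187442e-05,
        1.08857772e+00, -1.90133029e-02]), 'dq': array([-6.46229160e-04, -1.35658931e-03, -2.79215957e-03,  1.16465385e-03,
        3.94067377e-04, -4.24545006e-05]), 'tau': array([ 1.24392354e-03, -5.45612776e+01, -2.74322230e+01,  6.44617947e-02,
        1.89679570e-02, -6.71959128e-05]), 'tool_pos': array([253.98434253, 570.64847828, 301.96167315]), 'orientation': array([ 2.07865974e-01,  9.78157072e-01, -6.75589069e-04, -1.51905299e-04]), 'force': array([ 0.10268632, -0.07601504, -0.99311318]), 'wrist_torque': array([-0.01777182, -0.03822411,  0.00100724]), 'width': 87.42634944628759}
```

View pics/scene0.png

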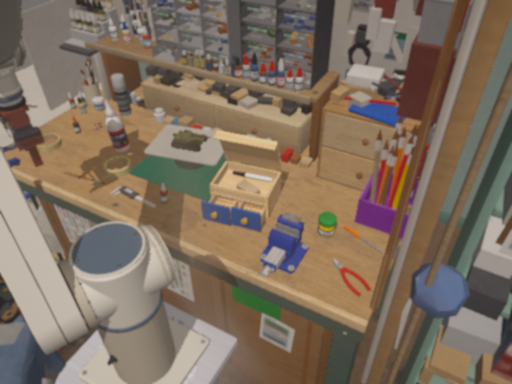

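View pics/top0.png

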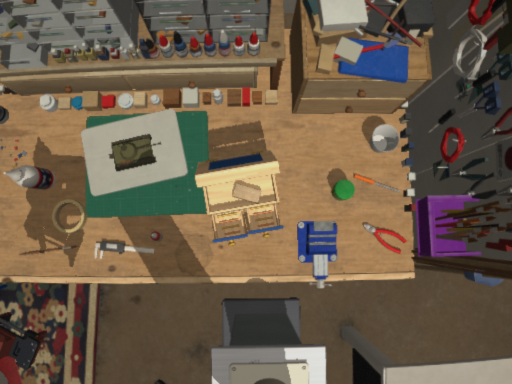

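The scene view shows the chest at about (243,190), with its blue fronts at (233,213). The red bottle is at (164,190), the jar at (327,222) and a blue vise at (285,245). The top view shows the chest at (240,195). I'll zoom in on the chest in both views.

```bash
python3 - <<'E'
import cv2
a=cv2.imread("pics/scene0.png")[120:250,190:310]; cv2.imwrite("pics/s_z.png",cv2.resize(a,None,fx=4.5,fy=4.5,interpolation=cv2.INTER_CUBIC))
a=cv2.imread("pics/top0.png")[115:255,185:300]; cv2.imwrite("pics/t_z.png",cv2.resize(a,None,fx=4.2,fy=4.2,interpolation=cv2.INTER_CUBIC))
E
```

```text
(no output)
```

View pics/s_z.png

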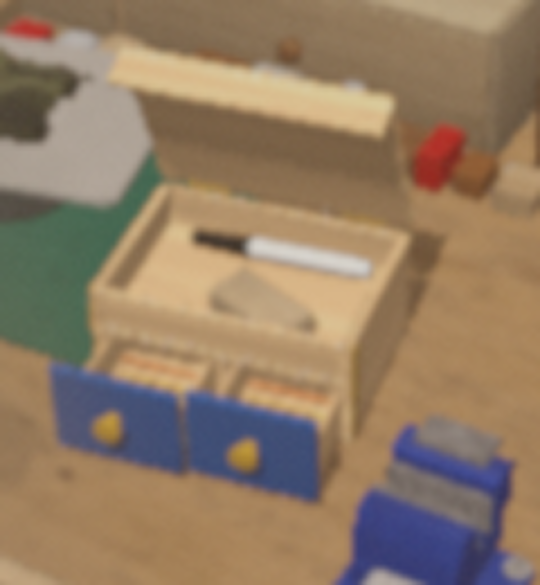

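View pics/t_z.png

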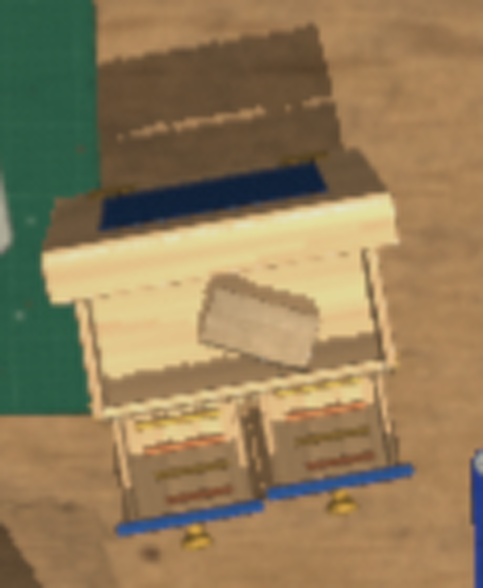

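Scene crop: drawer fronts with knobs at about zoom (108,430) and (244,455), and a bright lid lip from (115,50) to (395,100). Top crop: panels at (190,520) and (340,480), and the lid's free edge from (45,253) to (395,195). Next I'll measure these by masks and rays.

```bash
cat > geo.py <<'E'
import numpy as np, cv2
from station import viewer
P={n:viewer.camera_params(n) for n in("scene","top")}
def ray(n,uv):
    p=P[n];K=np.array([[p['fx'],0,p['cx']],[0,p['fy'],p['cy']],[0,0,1]])
    x,y=cv2.undistortPoints(np.array([[uv]],float),K,p['dist'])[0,0]
    return p['pose'][:3,3],p['pose'][:3,:3]@np.array([x,-y,-1.])
def onz(n,uv,z):
    o,d=ray(n,uv);return o+d*(z-o[2])/d[2]
def tri(us,ut):
    o1,d1=ray("scene",us);o2,d2=ray("top",ut)
    s=np.linalg.lstsq(np.c_[d1,-d2],o2-o1,rcond=None)[0]
    a,b=o1+s[0]*d1,o2+s[1]*d2
    return (a+b)/2,np.linalg.norm(a-b)
def proj(n,X):
    p=P[n];c=p['pose'][:3,:3].T@(np.asarray(X,float)-p['pose'][:3,3]);c=c*[1,-1,-1]
    K=np.array([[p['fx'],0,p['cx']],[0,p['fy'],p['cy']],[0,0,1]])
    return cv2.projectPoints(c[None],np.zeros(3),np.zeros(3),K,p['dist'])[0][0,0]
E
python3 - <<'E'
from geo import *
np.set_printoptions(precision=1,suppress=True)
sz=lambda X,Y:(190+(X+.5)/4.5-.5,120+(Y+.5)/4.5-.5)
tz=lambda X,Y:(185+(X+.5)/4.2-.5,115+(Y+.5)/4.2-.5)
I={n:cv2.imread(f"pics/{n}0.png") for n in P}
roi={"scene":(195,265,190,235),"top":(205,290,215,250)}
for n in P:
    hsv=cv2.cvtColor(I[n],cv2.COLOR_BGR2HSV); u0,u1,v0,v1=roi[n]
    for nm,lo,hi,amin in(("blue",(105,120,60),(125,255,255),15),("knob",(18,130,80),(30,255,255),6)):
        m=np.zeros(hsv.shape[:2],np.uint8); m[v0:v1,u0:u1]=cv2.inRange(hsv,lo,hi)[v0:v1,u0:u1]
        k,_,st,c=cv2.connectedComponentsWithStats(m)
        for i in range(1,k):
            if st[i,4]>=amin: print(n,nm,st[i],c[i],onz(n,c[i],82 if nm=="blue" else 50))
for nm,s,t in(("edgeL",sz(113,50),tz(45,254)),("edgeR",sz(395,98),tz(393,194)),("lipL",sz(108,78),tz(52,300)),("lipR",sz(388,135),tz(398,242)),
  ("rimFL",sz(92,290),tz(97,415)),("rimFR",sz(357,352),tz(395,365)),("knobL",sz(108,430),tz(197,535)),("knobR",sz(244,455),tz(342,503)),
  ("panLtl",sz(52,367),tz(118,528)),("panLtr",sz(184,400),tz(263,508)),("panRtl",sz(190,393),tz(267,493)),("panRtr",sz(322,422),tz(412,470))):
    print(nm,*tri(s,t))
E
```

```text
scene blue [233 208  26   9  36] [246.4 212.1] [471.9  -4.5  82. ]
scene knob [211 212   5   6  20] [213.6 214.8] [443.6  94.4  50. ]
scene knob [241 219   6   5  22] [243.9 221. ] [464.    0.8  50. ]
top blue [249 226  34   8  72] [265.2 229.4] [474.8   4.5  82. ]
top blue [213 234  34   8  70] [229.3 238. ] [454.   98.3  82. ]
top knob [217 215  12   3  18] [221.8 215.5] [514.4 119.3  50. ]
top knob [256 217  17   4  29] [263.5 218.4] [504.9   7.4  50. ]
top knob [222 225  18   4  31] [230.3 226.5] [484.7  96.8  50. ]
top knob [263 232   7   6  33] [265.8 234.7] [461.2   1.9  50. ]
top knob [228 240   7   6  30] [231.3 242.8] [440.9  94.5  50. ]
edgeL [594.6 168.  239.2] 5.181197123396083
edgeR [626.1 -22.5 241.7] 2.618148138233744
lipL [572.6 162.4 231.4] 1.6402136939269414
lipR [603.2 -27.2 228.4] 6.528081646039762
rimFL [518.3 152.6  92.6] 0.9946886976886044
rimFR [548.4 -34.4  89.5] 6.871381788144548
knobL [443.1  94.   49.3] 0.1461727540346954
knobR [462.5   0.8  52.4] 1.4544865821554058
panLtl [449.  140.7  81.4] 2.2010978073015126
panLtr [461.7  48.4  81.1] 7.752081873189716
panRtl [470.1  47.   81.2] 4.647747965254326
panRtr [483.2 -43.6  84.3] 6.218544265638348
```

The numbers agree: rim at 91 mm, knobs at about 50 and 93 mm apart, panels at 82, lid edge at 240 (θ≈1.19), yaw≈0.155. The vise stands near the right drawer, so I'll check its height, the space behind the chest, and reachability.

```bash
python3 - <<'E'
import cv2
a=cv2.imread("pics/scene0.png")[200:290,250:345]; cv2.imwrite("pics/s_v.png",cv2.resize(a,None,fx=5,fy=5,interpolation=cv2.INTER_CUBIC))
a=cv2.imread("pics/top0.png")[205:295,280:375]; cv2.imwrite("pics/t_v.png",cv2.resize(a,None,fx=5,fy=5,interpolation=cv2.INTER_CUBIC))
E
```

```text
(no output)
```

View pics/s_v.png

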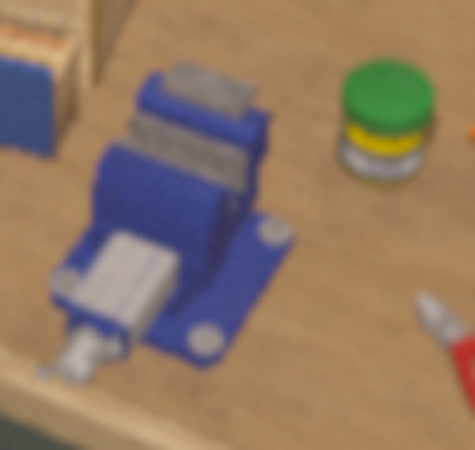

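View pics/t_v.png

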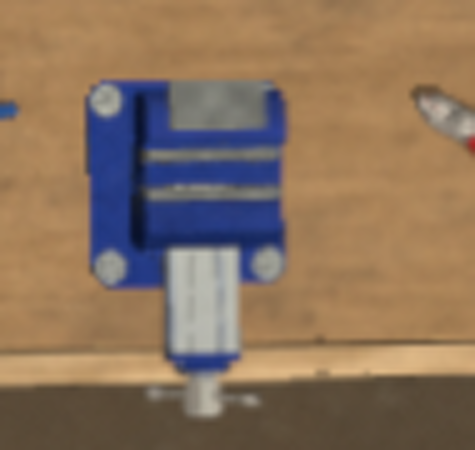

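```bash
cat >> geo.py <<'E'
from scipy.spatial.transform import Rotation as Rt
YAW=0.155; O=np.array([597.5,69.1,0])
C=Rt.from_euler('z',YAW)
def W(x,y,z): return O+C.apply([x,y,z])
def inv(p): return C.inv().apply(np.asarray(p)-O)
def Q(tilt=0.): # tool z down; tilt>0 leans fingertips toward chest +x
    R=C*Rt.from_euler('y',-tilt)*Rt.from_euler('z',np.pi)*Rt.from_euler('x',np.pi)
    return R
def tcp(tip,R,ahead=80.): return np.asarray(tip)-ahead*R.apply([0,0,1])
E
python3 - <<'E'
from geo import *
from station import env
np.set_printoptions(precision=2,suppress=True)
print(env.tips_ahead)
for s,t in (((280,214.4),(308,222.6)),((271.6,230),(308,236)),((304,224),(336,222.6))):
    p,e=tri(s,t);print("vise",p,e,"chest",inv(p))
R=Q();print(R.as_quat(),R.as_matrix())
# behind: bins front foot
for y in(47.5,-47.5):
  for x in(-190,-100):
    for z in(45,200): print(x,y,z,W(x,y,z),env.ik(tcp(W(x,y,z),R),R.as_quat()))
th=1.19
for tl in(0,.3):
  R=Q(-tl)
  for (x,z) in((120,290),(100,215),(60,215),(-50,110),(-50,200)): print(tl,x,z,env.ik(tcp(W(x,0,z),R),R.as_quat()))
E
```

```text
80.0
vise [ 489.89 -104.4   102.73] 0.4624705941269406 chest [-133.11 -154.81  102.73]
vise [ 452.78 -103.17   73.92] 11.03169681358642 chest [-169.58 -147.86   73.92]
vise [ 489.12 -178.03   99.79] 1.1148328446771343 chest [-145.23 -227.44   99.79]
[-0.08  1.    0.   -0.  ] [[-0.99 -0.15 -0.  ]
 [-0.15  0.99  0.  ]
 [-0.    0.   -1.  ]]
-190 47.5 45 [402.44  86.7   45.  ] [ 0.18  0.46  2.19  0.    0.5  -1.54]
-190 47.5 200 [402.44  86.7  200.  ] [ 0.18  0.14  2.1   0.    0.91 -1.54]
-100 47.5 45 [491.37 100.59  45.  ] [ 0.18  0.54  2.    0.    0.61 -1.55]
-100 47.5 200 [491.37 100.59 200.  ] [ 0.18  0.27  1.92  0.    0.95 -1.55]
-190 -47.5 45 [417.11  -7.16  45.  ] [-0.05  0.46  2.18  0.    0.5  -1.77]
-190 -47.5 200 [417.11  -7.16 200.  ] [-0.05  0.15  2.09  0.    0.91 -1.77]
-100 -47.5 45 [506.03   6.73  45.  ] [-0.01  0.54  1.99  0.    0.62 -1.74]
-100 -47.5 200 [506.03   6.73 200.  ] [-0.01  0.28  1.91  0.    0.95 -1.74]
0 120 290 [ 0.11  0.51  1.33  0.    1.3  -1.62]
0 100 215 [ 0.1   0.54  1.45  0.    1.15 -1.62]
0 60 215 [ 0.1   0.48  1.55  0.    1.11 -1.63]
0 -50 110 [ 0.09  0.48  1.87  0.    0.8  -1.64]
0 -50 200 [ 0.09  0.34  1.81  0.    0.98 -1.64]
0.3 120 290 [ 0.11  0.67  1.09 -0.01  1.68 -1.61]
0.3 100 215 [ 0.11  0.7   1.21 -0.01  1.53 -1.61]
0.3 60 215 [ 0.11  0.63  1.33 -0.01  1.48 -1.62]
0.3 -50 110 [ 0.1   0.6   1.66 -0.02  1.18 -1.62]
0.3 -50 200 [ 0.1   0.49  1.61 -0.02  1.34 -1.62]
```

The vise top is at 103 mm and at chest y < −150. The gripper body stays above 125 mm and reaches only to −136, so it clears. First the left drawer: close the fingers and push the knob end slowly.

```bash
python3 - <<'E'
from geo import *
from station import env,set_gripper
np.set_printoptions(precision=1,suppress=True)
R=Q();q=R.as_quat();g=lambda x,y,z:tcp(W(x,y,z),R)
def rep(m):
    s=env.read_state();print(m,round(s['time_s'],1),inv(s['tool_pos']),s['force'],s['width'])
set_gripper(0)
env.reach(g(-190,47.5,180),q); rep("above")
env.move_l(g(-190,47.5,45),rate=120); rep("down")
h=env.move_l(g(-125,47.5,45),rate=60,f_stop=8); rep(("push1",h))
cv2.imwrite("pics/scene1.png",viewer.camera("scene"))
if not h:
    h=env.move_l(g(-84,47.5,45),rate=25,f_stop=8); rep(("push2",h))
    cv2.imwrite("pics/scene2.png",viewer.camera("scene"));cv2.imwrite("pics/top2.png",viewer.camera("top"))
E
python3 - <<'E'
import cv2,numpy as np
f=lambda n,r:cv2.resize(cv2.imread(n)[r[0]:r[0]+130,r[1]:r[1]+120],(395,430),interpolation=cv2.INTER_CUBIC)
cv2.imwrite("pics/z2.png",np.hstack([f("pics/scene2.png",(120,190)),f("pics/top2.png",(120,185))]))
E
```

```text
above 3.3 [-189.6   47.9  260.2] [ 0.   0.1 -0.1] 0.4770067384358079
down 4.6 [-189.7   47.6  125.4] [-0.4 -0.4 -0.4] 0.4591246774224358
('push1', False) 5.8 [-125.1   47.5  125. ] [ 0.   0.2 -0.2] 0.4993378440103486
('push2', True) 6.8 [-103.2   47.5  124.5] [ 0.5  0.9 -0.3] 0.44309358277765176
```

View pics/z2.png

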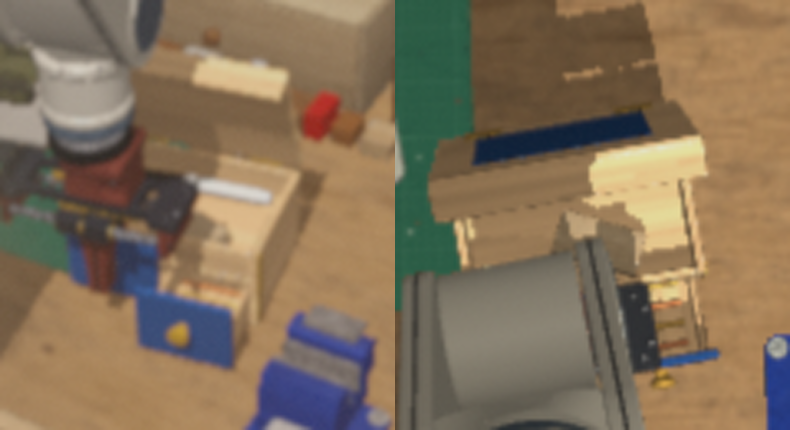

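The left drawer stopped at a hard stop about where predicted (tip x −103), and its front at (115,265) now sits behind the right one. Now the right drawer the same way.

```bash
python3 - <<'E'
from geo import *
from station import env,set_gripper
np.set_printoptions(precision=1,suppress=True)
R=Q();q=R.as_quat();g=lambda x,y,z:tcp(W(x,y,z),R)
def rep(m):
    s=env.read_state();print(m,round(s['time_s'],1),inv(s['tool_pos']),s['force'])
env.move_l(g(-190,47.5,45),rate=100)
env.move_l(g(-190,47.5,110),rate=120)
env.move_l(g(-190,-47.5,110),rate=120)
env.move_l(g(-190,-47.5,45),rate=120); rep("down")
h=env.move_l(g(-125,-47.5,45),rate=60,f_stop=8); rep(("push1",h))
if not h:
    h=env.move_l(g(-84,-47.5,45),rate=25,f_stop=8); rep(("push2",h))
env.move_l(g(-170,-47.5,45),rate=100)
env.move_l(g(-170,-47.5,280),rate=200); rep("up")
env.move_l(g(-170,60,280),rate=200)
cv2.imwrite("pics/scene3.png",viewer.camera("scene"));cv2.imwrite("pics/top3.png",viewer.camera("top"))
f=lambda n,r:cv2.resize(cv2.imread(n)[r[0]:r[0]+130,r[1]:r[1]+120],(395,430),interpolation=cv2.INTER_CUBIC)
cv2.imwrite("pics/z3.png",np.hstack([f("pics/scene3.png",(120,190)),f("pics/top3.png",(120,185))]))
E
```

```text
down 10.2 [-189.8  -47.3  125.2] [-0.3  0.2  0.8]
('push1', False) 11.5 [-125.1  -47.5  125. ] [-0.2  0.  -0.5]
('push2', True) 12.5 [-102.4  -47.3  124.5] [-0.7 -0.2  1.1]
up 14.6 [-170.5  -47.4  359. ] [-0.1  0.3 -0.8]
```

View pics/z3.png

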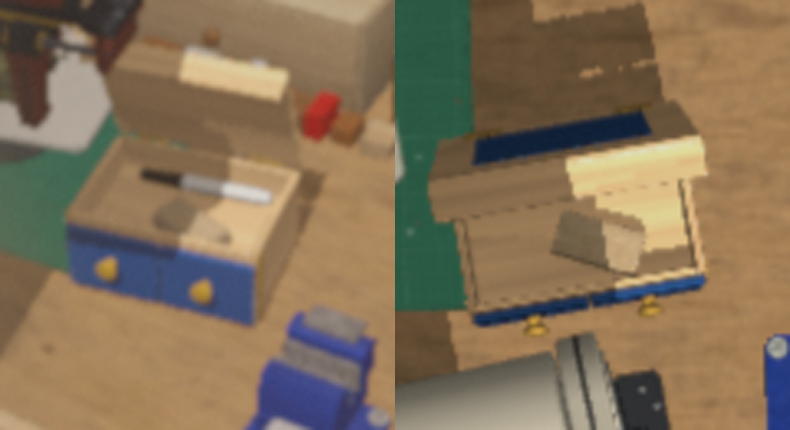

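Both drawers look flush, with knobs at (107,268) and (202,290) in the crop and bare wood hidden behind the fronts. I'll confirm knob positions numerically, then swing over behind the lid and follow its arc.

```bash
cat > lid.py <<'E'
from geo import *
from station import env
np.set_printoptions(precision=1,suppress=True)
t=0.3;h=11.;R=Q(-t);q=R.as_quat()
def tip(th,r=128.,pen=0.):
    n=np.array([np.sin(th),np.cos(th)]);p=np.array([-np.cos(t),np.sin(t)])
    P=np.array([69-r*np.cos(th)+6*np.sin(th),94+r*np.sin(th)+6*np.cos(th)])
    return P+n*(h*abs(n@p)-pen)
def G(th,**k):
    x,z=tip(th,**k);return tcp(W(x,0,z),R)
def rep(m):
    s=env.read_state();print(m,round(s['time_s'],1),inv(s['tool_pos']+80*Rt.from_quat(s['orientation']).apply([0,0,1])),s['force'],round(np.linalg.norm(s['force']),1))
E
python3 - <<'E'
from lid import *
I=cv2.imread("pics/top3.png")
print(np.degrees(np.arccos(1)),R.apply([0,0,1]))
# knobs, crop px -> full (top crop scale 395/120 , 430/130)
for X,Y in((536-395,327),(652-395,307)):
    print("knob top",inv(onz("top",(185+X*120/395,120+Y*130/430),50)))
for th in np.arange(1.34,-.01,-.1): assert env.ik(G(th),q) is not None
R0=Q();
env.move_l(tcp(W(-170,30,320),R0),rate=200)
env.move_l(tcp(W(85,0,320),R0),rate=200); rep("over")
env.reach(tcp(W(85,0,300),R),q); rep("tilt")
x,z=tip(1.34);env.move_l(tcp(W(x+20,0,z),R),rate=120,f_stop=15); rep("behind")
cv2.imwrite("pics/scene4.png",viewer.camera("scene"));cv2.imwrite("pics/top4.png",viewer.camera("top"))
f=lambda n,r:cv2.resize(cv2.imread(n)[r[0]:r[0]+130,r[1]:r[1]+120],(395,430),interpolation=cv2.INTER_CUBIC)
cv2.imwrite("pics/z4.png",np.hstack([f("pics/scene4.png",(100,190)),f("pics/top4.png",(120,185))]))
E
```

```text
0.0 [-0.3 -0.  -1. ]
knob top [-86.  48.  50.]
knob top [-85.9 -48.2  50. ]
over 17.2 [ 83.7   0.3 319.8] [ 0.4  0.2 -0.2] 0.5
tilt 17.6 [ 85.    0.1 298.9] [-0.5  0.1  0.8] 1.0
behind 18.4 [ 75.3  -0.  223.3] [-0.4  0.2  0. ] 0.4
```

View pics/z4.png

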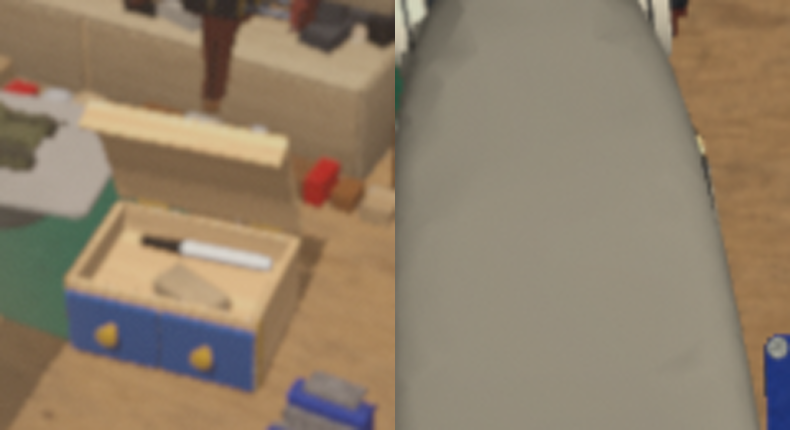

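The finger is behind the lid with its tip hidden below the edge, clear of everything, and the lid hasn't moved. Now I'll follow the arc slowly.

```bash
python3 - <<'E'
from lid import *
ok=True
for th in [1.34,1.25,1.15,1.05,.95,.85,.75,.65]:
    hit=env.move_l(G(th),rate=45,f_stop=15); rep((th,hit))
    if hit: break
cv2.imwrite("pics/scene5.png",viewer.camera("scene"))
cv2.imwrite("pics/z5.png",cv2.resize(cv2.imread("pics/scene5.png")[100:230,190:310],None,fx=4,fy=4,interpolation=cv2.INTER_CUBIC))
E
```

```text
(1.34, False) 19.1 [ 54.8  -0.  222.3] [ 0.4 -0.5 -0.9] 1.1
(1.25, False) 19.5 [ 42.6  -0.  220.2] [0.9 0.2 0.3] 1.0
(1.15, False) 20.0 [ 29.4   0.  216.7] [ 0.1  1.  -0.3] 1.1
(1.05, False) 20.4 [ 16.6  -0.  211.7] [ 0.1 -0.6  0.3] 0.7
(0.95, False) 20.9 [  4.4   0.  205.4] [ 0.4  0.6 -0.7] 1.0
(0.85, False) 21.4 [ -7.1   0.  197.8] [-0.1 -0.9  0.4] 1.0
(0.75, False) 21.8 [-17.7   0.  189. ] [ 0.1 -0.4  0.1] 0.4
(0.65, False) 22.3 [-27.4   0.  179. ] [ 0.2 -0.1 -0. ] 0.2
```

View pics/z5.png

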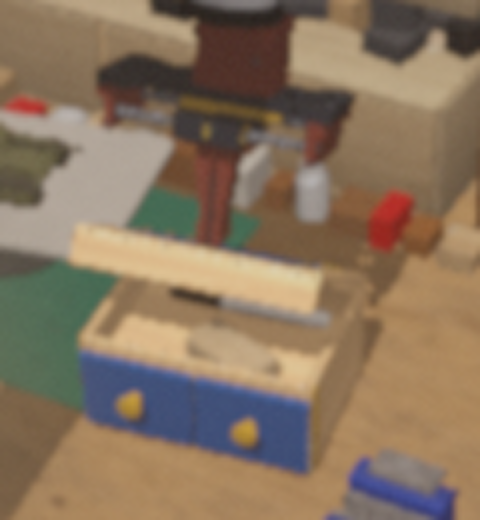

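The lid is following, with its edge now at crop (195,265), and the drawers and tray contents are undisturbed. Continuing down, then a gentle press to the stop.

```bash
python3 - <<'E'
from lid import *
hit=False
for th in [.55,.45,.35,.25,.17,.1,.05]:
    hit=env.move_l(G(th),rate=40,f_stop=15); rep((th,hit))
    if hit: break
if th<.3:
    hit=env.move_l(G(0,pen=12),rate=15,f_stop=15); rep(("press",hit))
s=env.read_state()['tool_pos']
env.move_l(s+[0,0,100],rate=100)
env.move_l(tcp(W(-60,0,250),R),rate=150); 
env.reach(tcp(W(-40,330,260),Q()),Q().as_quat()); rep("clear")
cv2.imwrite("pics/scene6.png",viewer.camera("scene"));cv2.imwrite("pics/top6.png",viewer.camera("top"))
f=lambda n,r:cv2.resize(cv2.imread(n)[r[0]:r[0]+130,r[1]:r[1]+120],(395,430),interpolation=cv2.INTER_CUBIC)
cv2.imwrite("pics/z6.png",np.hstack([f("pics/scene6.png",(120,190)),f("pics/top6.png",(120,185))]))
E
```

```text
(0.55, False) 22.8 [-35.9   0.  168.1] [-0.3 -1.3 -0.4] 1.4
(0.45, False) 23.3 [-43.2   0.  156.3] [ 0.5 -0.3 -1. ] 1.1
(0.35, False) 23.8 [-49.3   0.  143.8] [-0.4 -1.  -0.4] 1.1
(0.25, False) 24.3 [-53.7  -0.  131.7] [-0.6 -0.4  0.4] 0.9
(0.17, False) 24.7 [-56.2   0.  122.7] [ 0.7 -0.1  0.2] 0.7
(0.1, False) 25.0 [-57.8  -0.  114.6] [ 0.1  0.4 -1.1] 1.1
(0.05, False) 25.3 [-58.6   0.  108.8] [-0.5 -0.1  0.4] 0.6
('press', True) 26.0 [-58.7   0.  102.8] [-1.3 -0.3  7.7] 7.8
clear 28.8 [-39.8 328.9 259.6] [-0.1 -0.1  0.9] 0.9
```

View pics/z6.png

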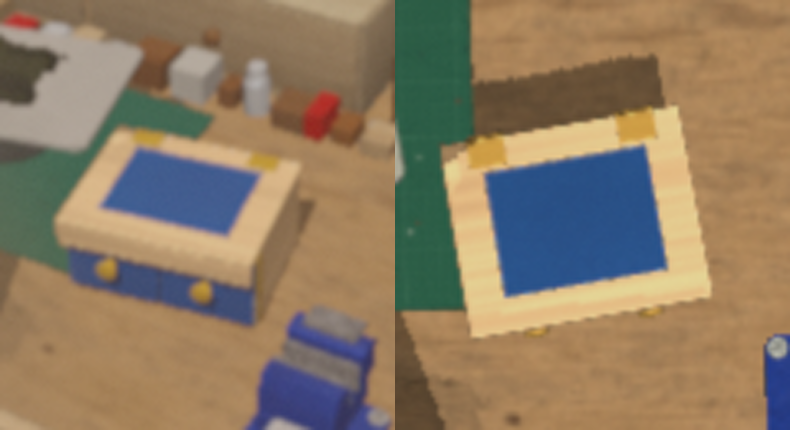

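View pics/top6.png

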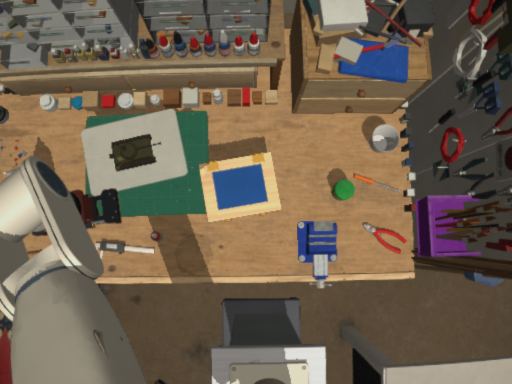

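View pics/scene6.png

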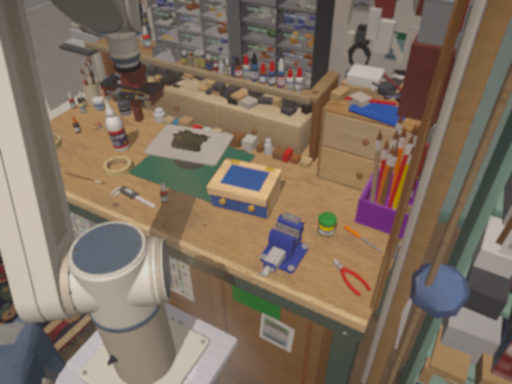

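The lid lies over the chest with its lip in front of the drawer tops, the knobs show below it, and the loose items look unmoved. The press stopped at 102.8 mm, which puts the surface at about 99.6 against 100 when shut. I'll check the corners once more from the pictures, then hand in.

```bash
python3 - <<'E'
from lid import *
k=120/395;m=130/430
for nm,s,t in(("FL",(58,218),(77,337)),("FR",(257,268),(315,297)),("BL",(118,128),(47,164)),("BR",(300,162),(283,107))):
    p,e=tri((190+s[0]*k,120+s[1]*m),(185+t[0]*k,120+t[1]*m));print(nm,inv(p),round(e,1))
a,b=cv2.imread("pics/scene0.png"),cv2.imread("pics/scene6.png")
for nm,(v0,v1,u0,u1) in dict(jar=(208,240,315,340),bottle=(180,205,156,172),cutters=(255,300,328,375)).items():
    f=lambda im:cv2.inRange(cv2.cvtColor(im[v0:v1,u0:u1],cv2.COLOR_BGR2HSV),(0,170,60),(8 if nm!="jar" else 75,255,255))
    c=[np.argwhere(f(x)>0).mean(0) for x in(a,b)];print(nm,*c)
from station import workorder
workorder.sign_off(); rep("signed")
E
```

```text
FL [-87.   94.  102.5] 4.5
FR [-86.2 -97.3  95.6] 10.7
BL [ 50.4  93.6 108.9] 8.1
BR [ 63.  -94.2 105. ] 2.3
jar [19.8 10.9] [19.8 10.9]
bottle [nan nan] [nan nan]
cutters [24.9 25. ] [24.9 25. ]
the job is handed in; nothing more can be done
the job is handed in; nothing more can be done<stdin>:8: RuntimeWarning: Mean of empty slice.
  ret = um.true_divide(
```

I pushed the left and then the right drawer home by their knobs with closed fingertips. I then swung the lid over slowly from behind, pressed it down to its stop, backed the arm clear and handed the job in. The last clock reading before hand-in was about 29 s.

**Drawers:** each ran until it met a firm stop (8 N threshold), with the fingertip at chest x −103 (left) and −102 (right), about where expected. The picture afterwards put both knobs at −86, against −90 nominal, so that view is about 4 mm off.

**Lid:** the fingertip pressed to a 15 N threshold and stopped with the lid surface at about 99.6 mm, against 100 mm when shut. The front corners measured 102.5 and 95.6 mm from the pictures. The right one is loose, with the two view rays 10.7 mm apart. The back corners came out at 105–109 mm, and the left one about 19 mm too far forward, so I relied on the press contact and how the lid looked instead.

**Loose items:** the jar and side cutters had not moved in the pictures. The colour check for the bottle found no pixels, so that check failed. The bottle and caliper were judged only by eye and look unmoved. The sanding block and pen were undisturbed when last seen, partway through closing the lid; they are now hidden under it.

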